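# Hang the red tote on its slotted upright and press it down to lock

## Robot

A 7-joint arm with a two-finger parallel gripper is mounted at the origin on a cart in front of the work surface, level with it; the furniture and walls round the work are solid. World frame = base frame: x ahead of the robot, y to its left, z up, the work surface at z = 0. Lengths are in m, angles in rad, forces in N, time in s.
With the tool pointing down it reaches from about 0.425 to 0.925 m from the base axis. Payload 6.8 kg.
Tool frame: the origin (TCP) lies at the very end of the fingers, on their centre line; the grasp point (between the pads) lies 19 mm behind it; z points along the fingers, y is the line along which they close (so a half turn about z gives the same grasp; the last joint's range is limited). The gripper opens to 85 mm and grips with 20 to 120 N. Pads are 22 mm wide; open, the fingers measure 114 mm over their backs; the gripper's body (76 mm by 85 mm) begins 54 mm behind the grasp point. The pads swing forward as they close: fully open they stand 13 mm farther back than shut.
Start: joints at [1.163, 0.477, 0.022, 1.555, -0.011, 1.109, -0.083], TCP at [0.199, -0.645, 0.211] pointing down, gripper open.
Joint ranges: [-2.96, 2.96], [-0.34, 2.1], [-1.41, 1.46], [0.24, 2.44], [-1.37, 4.51], [0.17, 1.92], [-2.96, 2.96]. Speed limits (rad/s): [2.39, 2.39, 3.14, 3.14, 3.14, 3.14, 3.14].

## Interface

Orientations are given as a rotation vector (axis times angle).
In Python, from bench import r gives the robot as it stands.
- The arm moves only by the tool play_rows, never from a script. Its argument "targets" is text: rows parted by semicolons, each of 5 numbers parted by spaces: the closure, from -1 (fully open) to 1 (shut), then the shift along the tool's x, y, z in m, then the turn about the tool's z in rad. In form: gripper dx dy dz spin; .... A call has 1 to 8 rows; each row is the pose to reach, as a shift and turn from the pose commanded when the call began, along the tool's axes at that moment; what a row does not reach only later rows make up. A row lasts 1/12 s, in which the tool goes at most 41.7 mm and 7.16 degrees, less where a joint would pass 70% of its speed; a pose out of reach is approached as far as the arm can. A call with a gripper value outside its range is refused whole. The fingers move at their own pace and stop on an object; "squeeze" is the grip in N (left out, the last holds). Time passes only in rows, so rows that repeat a pose let the fingers close. It gives the time, the measured TCP pose, the force, the opening and the grip force at its end, in the units of the state.
- r.get_obs(): the state, without advancing time (a new reading comes with each control period).
- r.grab_frame(name): name is "side" or "top"; returns the picture (400x640x3 uint8, red, green, blue); there is no depth.
- r.camera_info(name): a dict with "fov_y" (degrees; the focal length in pixels is half the picture's height over the tangent of half this angle, whatever the lens; pixels are square), "cx", "cy" (the principal point, pixels), "position" and "rotation" of the camera in the world. Camera axes: x right, y down, z forward; pixel columns grow to the right and rows downward; lengths in m; the calibration is good to about 2 mm. A picture is of the moment at which its call begins. camera_info takes no time and is no camera call.
- r.hand_in(): hands the job in; it is judged then, once.
The state is a dict: "clock": time; "joints": joint angles; "qvel": joint speeds; "tau": joint torques, N m; "tcp_pos": TCP position; "orientation": TCP orientation; "contact_force": force on the tool from outside, world axes, zero at the start; "moment": the same for the moment, N m; "grip_width": finger opening in m; "gripper_force": force on a finger pad.
Only numpy, scipy, OpenCV 4.12 (cv2) and the standard library are available. Lean on these libraries where they do the work, as an engineer would, in place of code of your own. Each camera call takes 0.05 s, during which the arm holds its last target. There are 200 camera calls.

## Task

Hang the red tote on the free slotted upright of the bench rack, beside the blue one: feed the hook on its back, and the tongue below it, into the slots, then press it straight down past the sprung catch until it sits fully home and locked, level like its neighbour. Work gently, feeling for the slots rather than forcing the hook against the steel, let go of the tote, and leave everything else on the bench where it is.

Things in the scene. Friction and masses are not known exactly. Their poses are not given: they have to be found in the camera images.
- tote: Red open-topped tote, 0.28 to 0.46 kg (the screws in it are fixed), standing on the bench, 110 mm deep (x -58 to 52), 92 mm wide (y). Origin: under the middle of its floor; z up, +x towards its back, where its steel hook is. Front wall 62 mm, side rims 71 mm, back wall 80 mm high.
- grip (a point): Point (x 10, z 112 mm) on top of the tote's black carrying grip: a straight bar along the tote's x (x -30 to 62 mm), 14 mm wide (y), 28 mm high (z 84 to 112 mm in the tote's frame), free on both sides above the rims, to be gripped from above across its width.
- heel (a point): Top of the grip's back end, at x 50, z 112 mm in the tote's frame, right above the catch: the place to press the tote down, for instance with closed fingers from above. Pressed farther forward the hook binds in its slot.
- hooks (a point): Root of the hook, at x 66, y 0, z 70 mm in the tote's frame, on the flat steel face that will meet the upright. The hook, 5 mm thick (y), reaches 11 mm out of the face: a neck 8 mm high (z 70 to 78) with a tooth hanging 12 mm down at its end, 6 mm from the face. Below it a plain tongue (z 30 to 38, 5 mm thick, 6 mm out) enters the next slot.
- bead (a point): Underside of the steel bead behind the tote's back wall, at x 60, y 0, z 6 mm in the tote's frame: 8 mm wide, on a stem. Pressing the tote down drives it between the catch's two sprung rollers, which then close above it.
- free_batten: Free wooden batten of the rack (fixed, 84 mm wide), with a grey steel upright 50 mm wide and 180 mm high screwed on by eye: its slots stand up to 12 mm left or right (y) of the batten's middle; this offset is not in any reading, so see or feel for it. Origin: on the bench, in the plane of the upright's front face, at the batten's middle; +x into the rack, z up.
- slots (a point): Where the lower edge of the upper slot would be if the upright stood true (x 0, y 0, z 145 mm in the free batten's frame; height and front face are exact, y is off by up to 12 mm). The 4 mm steel has slots 7.5 mm wide, 28 mm high, lower edges at z 25, 65, 105, 145 mm; hook and tongue belong in the upper two.
- catch (a point): Top of the catch's two white rollers, if the upright stood true (x -6, y 0, z 92.5 mm in the free batten's frame). They yield sideways on springs: the tote's bead meets them with the tote's floor at z about 84 mm and needs a push of 15 to 25 N to pass, more than the tote's weight; then the tote snaps home.
- home (a point): Where the tote's origin ends if the upright stood true: x -66, y 0, z 75 mm in the free batten's frame. Hook and tongue go in along +x with the tote's floor at z 88 to 94 mm (best 92), until the faces meet at x -66; a hook that misses its slot is stopped by the steel at x -77. Then straight down; at home its play lets it lean forward 2 degrees. Never push harder than 35 N.
- taken_batten: The other batten of the same rack (fixed), 160 mm to the left or the right of the free one, with the same kind of upright, on which a blue tote of the same size already hangs locked, just as the red one should. Origin and axes as for the free batten; the blue tote is centred at x = -66 mm, y = -5 mm, its floor at z = 75 mm, its grip's top at 187 mm.
- sanding_block: Bystander, to be left alone: brown sanding block, 65 x 111 x 36 mm, lying on the bench. Origin: centre of its underside.
- tape_measure: Bystander, to be left alone: yellow tape measure, 42 x 83 x 66 mm, standing on the bench. Origin: centre of its underside.
- pencil: Bystander, to be left alone: red carpenter's pencil, 15 x 160 x 9 mm, lying on the bench. Origin: centre of its underside.

How it is judged:
By the outcome, as a careful person would: the job done as asked, in the order asked, and still so for the second after the job is handed in, with the robot touching nothing.
It also fails if it takes over 51 s, if anything falls off the work surface, if the arm or the gripper's body presses on something with over 40 N, if the wrist force passes 120 N, or if a joint passes its speed limit or range.

## Working session

There is one attempt and no reset: what is moved stays moved. The work goes in short steps, Python scripts to look and compute and a tool call to move; the robot and the scene stay as the last step left them, time stands still between calls to the robot, and variables do not carry over. Pictures are saved under pics/ and viewed, at most 10 in all, crops included, and the job is handed in when it is done.

Besides the shell and the picture viewer there is one more tool, called after "Call:" as name(argument=value, ...), one argument or row to a line, values as JSON. play_rows: Moves the arm, as the interface text tells. Its arguments: {"type":"object","properties":{"targets":{"type":"string"},"squeeze":{"type":"number"}},"required":["targets"]}

```bash
mkdir -p pics; ls; python3 - <<'E'
from bench import r
import cv2,numpy as np
for n in("side","top"):
    im=r.grab_frame(n); cv2.imwrite(f"pics/{n}0.png",im[:,:,::-1]); i=r.camera_info(n); print(n,i)
o=r.get_obs(); print(o)
E
```

```text
pics
side {'fov_y': 44.26697383229174, 'cx': 315.44815702871455, 'cy': 203.33021574884202, 'position': array([0.14833249, 1.13714785, 0.81091489]), 'rotation': array([-0.46766633,  2.53632025, -1.45049989])}
top {'fov_y': 48.20672789358596, 'cx': 315.5462083921297, 'cy': 194.9721197552432, 'position': array([0.20241626, 0.20445556, 1.1362835 ]), 'rotation': array([-1.5628752 ,  2.44265241, -0.45335546])}
{'clock': 0.1, 'joints': array([ 1.1629057 ,  0.47773241,  0.02231667,  1.55635153, -0.01148645,
        1.10930405, -0.08309314]), 'qvel': array([ 0.00110718, -0.00207071,  0.00015357, -0.00217794,  0.00061409,
       -0.00084887,  0.00147981]), 'tau': array([ 3.77137359e-03, -5.97768545e+01,  1.61336828e+00, -2.81958872e+01,
        1.28455949e-02,  5.01941060e-03, -1.30049136e-05]), 'tcp_pos': array([ 0.19917087, -0.64434864,  0.21001287]), 'orientation': array([-3.10474401e+00, -4.68992693e-01,  5.79327352e-04]), 'contact_force': array([-1.15278925,  0.03129478, -0.24556966]), 'moment': array([-0.04180577,  0.001683  ,  0.04462722]), 'gripper_force': 0.0, 'grip_width': 0.08576572492452975}
```

View pics/side0.png

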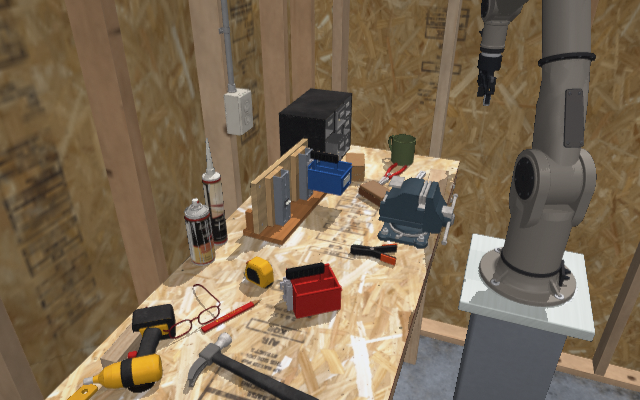

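View pics/top0.png

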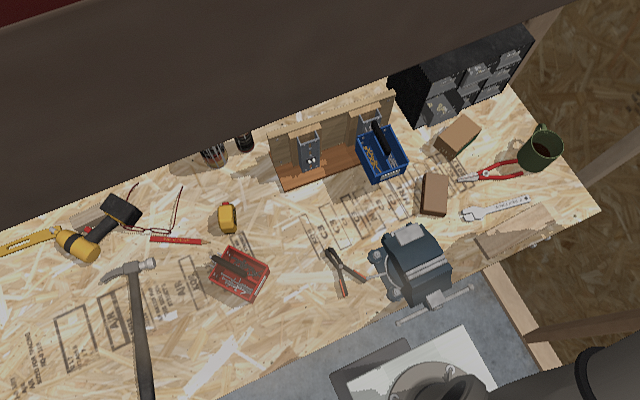

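The side view shows the red tote at (312,290), the rack at (285,195) with the blue tote at (328,175), and the tape at (259,271). The top view shows the red tote at (238,273), the free upright at (310,150) and the blue tote at (382,153). I'll enlarge the details.

```bash
python3 - <<'E'
import cv2,numpy as np
s=cv2.imread("pics/side0.png");t=cv2.imread("pics/top0.png")
def c(im,x,y,w=80,h=60,k=5):return cv2.resize(im[y:y+h,x:x+w],None,fx=k,fy=k,interpolation=cv2.INTER_CUBIC)
a=np.vstack([np.hstack([c(s,270,250),c(t,200,230)]),np.hstack([c(s,260,165),c(t,275,115)])])
cv2.imwrite("pics/crop0.png",a)
E
```

```text
(no output)
```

View pics/crop0.png

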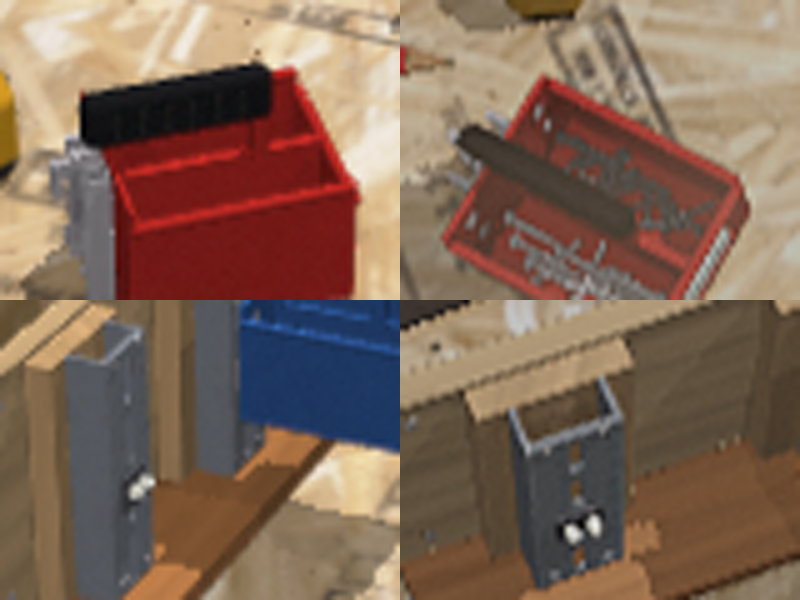

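```bash
cat > h.py <<'E'
import numpy as np,cv2
from scipy.spatial.transform import Rotation as R
from bench import r
def cam(n):
    i=r.camera_info(n); return i,200/np.tan(np.radians(i['fov_y']/2)),R.from_rotvec(i['rotation'])
def ray(n,u,v):
    i,f,q=cam(n); return i['position'],q.apply([(u-i['cx'])/f,(v-i['cy'])/f,1])
def pl(n,u,v,z):
    p,d=ray(n,u,v); return p+d*(z-p[2])/d[2]
def proj(n,P):
    i,f,q=cam(n); c=q.inv().apply(np.atleast_2d(P)-i['position']); return c[:,:2]/c[:,2:]*f+[i['cx'],i['cy']]
def tri(a,b):
    p,d=ray('side',*a);q,e=ray('top',*b)
    s=np.linalg.lstsq(np.c_[d,-e],q-p,rcond=None)[0]
    A,B=p+d*s[0],q+e*s[1]; return (A+B)/2,np.linalg.norm(A-B)
E
python3 - <<'E'
from h import *
np.set_printoptions(precision=4,suppress=True)
print("upright L,R top", pl('top',299.6,145.6,.18),pl('top',319.4,139.4,.18))
print(tri((280.6,177.4),(299.6,145.6)),tri((288.6,170),(319.4,139.4)))
for u,v,z in[(228.6,245.6,.08),(209.4,278,.08),(268.4,266,.0715),(258,289.5,.0715)]:print('tote',pl('top',u,v,z))
# refined masks
for n in('side','top'):
    h=cv2.cvtColor(cv2.imread(f'pics/{n}0.png'),cv2.COLOR_BGR2HSV)
    for nm,lo,hi in(('red',(0,170,60),(6,255,255)),('blue',(100,120,40),(125,255,255))):
        m=cv2.inRange(h,lo,hi)
        k,l,st,ce=cv2.connectedComponentsWithStats(m); 
        j=1+np.argmax(st[1:,4]); print(n,nm,st[j],ce[j])
        c=max(cv2.findContours((l==j).astype('u1'),0,1)[0],key=cv2.contourArea)
        print(cv2.approxPolyDP(cv2.convexHull(c),3,True)[:,0].tolist())
E
```

```text
upright L,R top [0.6764 0.037  0.18  ] [ 0.6716 -0.0131  0.18  ]
(array([0.6755, 0.037 , 0.1803]), np.float64(0.0012521975923040028)) (array([ 0.6721, -0.0131,  0.1799]), np.float64(0.000953982205209286))
tote [0.5493 0.287  0.08  ]
tote [0.4943 0.3563 0.08  ]
tote [0.4643 0.2183 0.0715]
tote [0.4227 0.2622 0.0715]
side red [ 291  264   51   54 1866] [315.9459 293.545 ]
[[328, 264], [341, 289], [340, 307], [296, 317], [291, 280]]
side blue [ 308  159   44   36 1192] [327.9908 175.927 ]
[[314, 159], [351, 163], [350, 182], [340, 194], [308, 188], [308, 166]]
top red [150 236  51   9 183] [176.0273 240.1913]
[[200, 244], [150, 239], [199, 239]]
top blue [ 355  125   54   60 1495] [380.2963 153.9431]
[[390, 125], [408, 161], [402, 173], [372, 184], [355, 150], [356, 139]]
```

```bash
python3 - <<'E'
from h import *
np.set_printoptions(precision=4,suppress=True)
s=cv2.imread("pics/side0.png");t=cv2.imread("pics/top0.png")
def c(im,x,y,w=50,h=37,k=8):return cv2.resize(im[y:y+h,x:x+w],None,fx=k,fy=k,interpolation=cv2.INTER_LINEAR)
a=np.vstack([np.hstack([c(s,275,255),c(t,205,245)]),np.hstack([c(s,270,135),c(t,350,95)])])
cv2.imwrite("pics/crop1.png",a)
for n,im,(x,y,w,h) in(('side',s,(280,255,50,35)),('top',t,(205,240,45,45))):
    g=im[y:y+h,x:x+w].max(2); m=(g<75).astype('u1')
    k,l,st,ce=cv2.connectedComponentsWithStats(m); j=1+np.argmax(st[1:,4])
    p=np.argwhere(l==j)[:,::-1]+[x,y]; rc=cv2.minAreaRect(p.astype('f4')); print(n,st[j,4],rc,cv2.boxPoints(rc).tolist())
o=r.get_obs(); q=R.from_rotvec(o['orientation']).as_matrix(); print(q)
E
```

```text
side 430 ((304.9040222167969, 270.9720458984375), (11.359227180480957, 39.354801177978516), 79.69515228271484) [[284.52801513671875, 268.9040222167969], [323.248046875, 261.8640441894531], [325.280029296875, 273.0400695800781], [286.55999755859375, 280.0800476074219]]
top 196 ((229.00001525878906, 265.5), (38.94117736816406, 6.764705657958984), 28.07248878479004) [[210.2283935546875, 259.3218078613281], [213.41177368164062, 253.35293579101562], [247.77163696289062, 271.6781921386719], [244.5882568359375, 277.6470642089844]]
[[ 0.9554  0.2954 -0.0006]
 [ 0.2954 -0.9554  0.0016]
 [-0.0001 -0.0017 -1.    ]]
```

View pics/crop1.png

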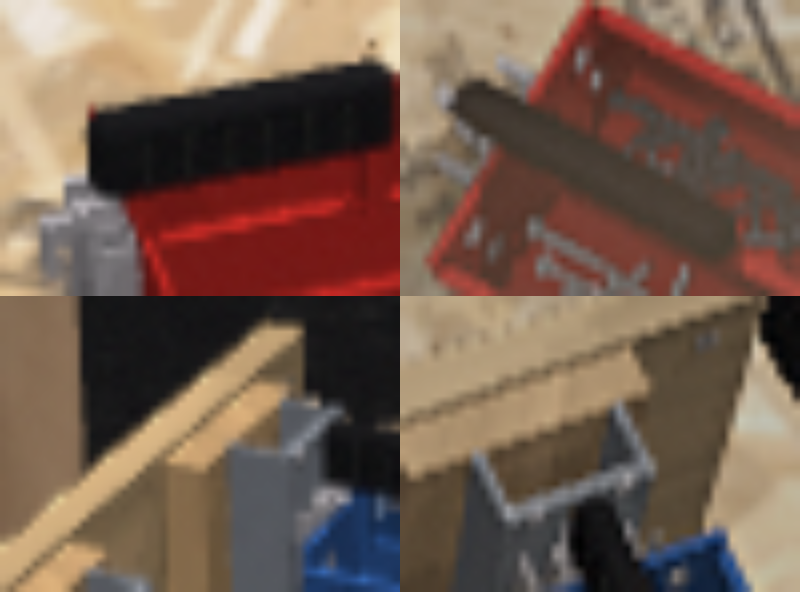

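```bash
python3 - <<'E'
from h import *
np.set_printoptions(precision=4,suppress=True)
print('blueupr',tri((306.9,154.9),(364.1,122.75)),tri((312.9,149),(381.5,116.4)))
print('blue plane',pl('top',364.1,122.75,.18),pl('top',381.5,116.4,.18))
b=tri((286.5,269),(211.9,256.9));f=tri((323,264),(244.75,275.5));print('grip',b,f,np.arctan2(*(b[0]-f[0])[1::-1]),np.linalg.norm(b[0]-f[0]))
for q in((211.8,257.3),(215.3,253.7),(244.6,276.3),(247,273)):print(pl('top',*q,.112))
print(tri((328,264.3),(228.6,245.6)),tri((291,280),(209.4,278)))
E
```

```text
blueupr (array([ 0.666 , -0.1326,  0.1777]), np.float64(0.004053208217010439)) (array([ 0.6643, -0.1796,  0.1778]), np.float64(0.0033924332353778034))
blue plane [ 0.6671 -0.1317  0.18  ] [ 0.6651 -0.1787  0.18  ]
grip (array([0.5295, 0.3295, 0.1137]), np.float64(0.0007132666894757938)) (array([0.4592, 0.2762, 0.1084]), np.float64(0.0030647774168346604)) 0.6483152186671859 0.08834980504210665
[0.5289 0.3301 0.112 ]
[0.5336 0.3197 0.112 ]
[0.4552 0.2767 0.112 ]
[0.46   0.2689 0.112 ]
(array([0.4893, 0.2793, 0.1248]), np.float64(0.08631372558391338)) (array([0.4975, 0.3547, 0.1061]), np.float64(0.020394853399050818))
```

The crops show the free upright's front top corners, the blue upright's top corners, and the grip bar, with its back end at about (212,256) and front end at (246,275) in the top view. They put the grip point near (0.489,0.296) with yaw about 0.645. The slots are near (0.674,0.012) and the rack yaw is about -0.055. Next I move over the tote.

Call:
play_rows(
  targets="-0.1 0.04 -0.03 -0.02 0; -0.1 0.08 -0.055 -0.05 0; -0.1 0.11 -0.08 -0.075 0; -0.1 0.14 -0.1 -0.1 0; -0.1 0.17 -0.12 -0.12 0; -0.1 0.2 -0.14 -0.13 -0.05; -0.1 0.23 -0.16 -0.135 -0.1; -0.1 0.26 -0.18 -0.14 -0.15",
  squeeze=40,
)

```text
clock: 0.77
tcp_pos: [0.3853, -0.4075, 0.3494]
orientation: [3.06, 0.703, 0.001]
contact_force: [0.7, -0.9, -1.0]
grip_width: 0.047
gripper_force: 0.0
```

```bash
cat >> h.py <<'E'
def go(P,yaw):
    o=r.get_obs(); M=R.from_rotvec(o['orientation']).as_matrix(); cy=np.arctan2(M[1,0],M[0,0])
    np.set_printoptions(precision=4,suppress=True)
    print('t',o['clock'],'tcp',o['tcp_pos'],'yaw',cy,'tilt',M[:2,2],'F',o['contact_force'],'w',o['grip_width'],'gf',o['gripper_force'])
    print('shift',M.T@(np.array(P)-o['tcp_pos']),'spin',-(yaw-cy))
E
python3 -c "
from h import *
go((0.4890,0.2957,0.2),0.645); go((0.5,0,0.3),0.3)"
```

```text
t 0.7667 tcp [ 0.3853 -0.4075  0.3494] yaw 0.4515434127356686 tilt [ 0.0011 -0.0014] F [ 0.6514 -0.9356 -1.0465] w 0.046979912341189305 gf 0.0
shift [ 0.4001 -0.5877  0.1485] spin -0.1934565872643314
t 0.7667 tcp [ 0.3853 -0.4075  0.3494] yaw 0.4515434127356686 tilt [ 0.0011 -0.0014] F [ 0.6514 -0.9356 -1.0465] w 0.046979912341189305 gf 0.0
shift [ 0.281  -0.3166  0.0489] spin 0.15154341273566863
```

Call:
play_rows(
  targets="-0.1 0.03 -0.027 0 -0.03; -0.1 0.059 -0.055 0 -0.06; -0.1 0.088 -0.083 0 -0.1; -0.1 0.117 -0.111 0 -0.14; -0.1 0.146 -0.139 0.01 -0.18; -0.1 0.175 -0.167 0.02 -0.193; -0.1 0.204 -0.196 0.03 -0.193; -0.1 0.237 -0.226 0.04 -0.193",
)

```text
clock: 1.43
tcp_pos: [0.4976, -0.1044, 0.3084]
orientation: [2.981, 0.992, -0.001]
contact_force: [0.8, -0.1, -0.6]
grip_width: 0.047
gripper_force: 0.0
```

```bash
python3 -c "
from h import *
go((0.4890,0.2957,0.2),0.645)"
```

```text
t 1.4333 tcp [ 0.4976 -0.1044  0.3084] yaw 0.6425618443105237 tilt [-0.0004 -0.0003] F [ 0.8446 -0.1161 -0.6085] w 0.04703847131227034 gf 0.0
shift [ 0.233  -0.3255  0.1083] spin -0.0024381556894763623
```

Call:
play_rows(
  targets="-0.1 0.023 -0.033 0.01 0; -0.1 0.046 -0.066 0.02 0; -0.1 0.069 -0.099 0.03 0; -0.1 0.092 -0.132 0.04 0; -0.1 0.115 -0.165 0.05 0; -0.1 0.138 -0.198 0.06 0; -0.1 0.161 -0.231 0.07 0; -0.1 0.184 -0.262 0.08 0",
)

```text
clock: 2.1
tcp_pos: [0.4873, 0.2156, 0.2284]
orientation: [2.981, 0.993, -0.0]
contact_force: [0.8, 0.3, 0.1]
grip_width: 0.0466
gripper_force: 0.0
```

Call:
play_rows(
  targets="-0.1 0.022 -0.03 0.01 0; -0.1 0.04 -0.055 0.015 0; -0.1 0.047 -0.063 0.02 0; -0.1 0.047 -0.063 0.028 0",
)

```text
clock: 2.43
tcp_pos: [0.487, 0.2962, 0.2008]
orientation: [-2.976, -0.999, -0.001]
contact_force: [1.0, -0.5, 0.3]
grip_width: 0.0471
gripper_force: 0.0
```

```bash
python3 - <<'E'
from h import *
s=r.grab_frame('side')[:,:,::-1];t=r.grab_frame('top')[:,:,::-1]
def c(im,x,y,w=80,h=80,k=5):return cv2.resize(im[y:y+h,x:x+w],None,fx=k,fy=k,interpolation=cv2.INTER_LINEAR)
cv2.imwrite("pics/a1.png",np.hstack([c(s,270,225),c(t,200,215)]))
go((0.4890,0.2957,0.081),0.645)
E
```

```text
t 2.5333 tcp [0.4873 0.2907 0.1992] yaw 0.6427751409308413 tilt [-0.0026 -0.0024] F [-0.3056 -0.7547  0.1162] w 0.046846196725155796 gf 0.0
shift [ 0.0047 -0.003   0.1181] spin -0.0022248590691587022
```

View pics/a1.png

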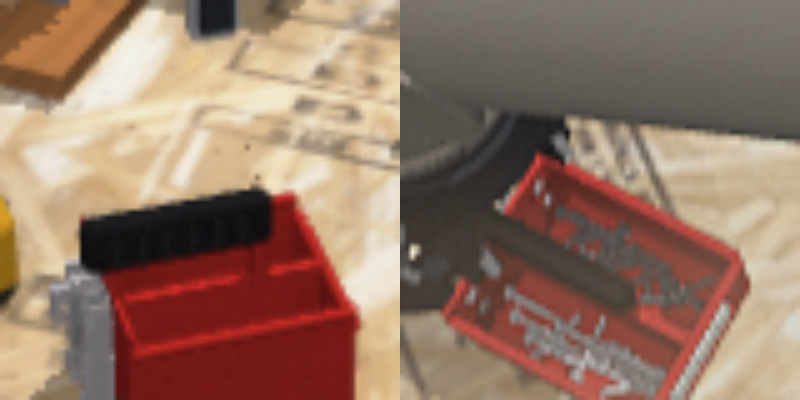

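The side view shows the fingertip at about (313,232), above the grip at (305,267). The arm hides part of the top view. I'll check the fingertip numerically and lower.

```bash
python3 - <<'E'
from h import *
d=.0235
u=np.array([np.sin(.643),-np.cos(.643),0])
P=r.get_obs()['tcp_pos'];print(proj('side',[P,P+d*u,P-d*u,(0.489,.2957,.112)]))
E
```

```text
[[309.80006461 232.66889731]
 [307.063987   227.1116284 ]
 [312.63522921 238.42742259]
 [308.64116799 265.01203431]]
```

Call:
play_rows(
  targets="-0.1 0.004 -0.003 0.02 0; -0.1 0.004 -0.003 0.045 0; -0.1 0.004 -0.003 0.065 0; -0.1 0.004 -0.003 0.065 0",
)

```text
clock: 2.87
tcp_pos: [0.4881, 0.2926, 0.1323]
orientation: [2.979, 0.987, -0.01]
contact_force: [-0.5, -1.0, 0.0]
grip_width: 0.0467
gripper_force: 0.0
```

```bash
python3 - <<'E'
from h import *
s=r.grab_frame('side')[:,:,::-1];t=r.grab_frame('top')[:,:,::-1]
def c(im,x,y,w=80,h=80,k=5):return cv2.resize(im[y:y+h,x:x+w],None,fx=k,fy=k,interpolation=cv2.INTER_LINEAR)
cv2.imwrite("pics/a2.png",np.hstack([c(s,270,225),c(t,200,215)]))
go((0.4890,0.2957,0.081),0.645)
E
```

```text
t 2.9667 tcp [0.4898 0.2951 0.1361] yaw 0.640474193685784 tilt [-0.0006 -0.0014] F [0.6492 1.002  0.1881] w 0.04679820171176621 gf 0.0
shift [-0.0003 -0.001   0.0551] spin -0.004525806314216063
```

View pics/a2.png

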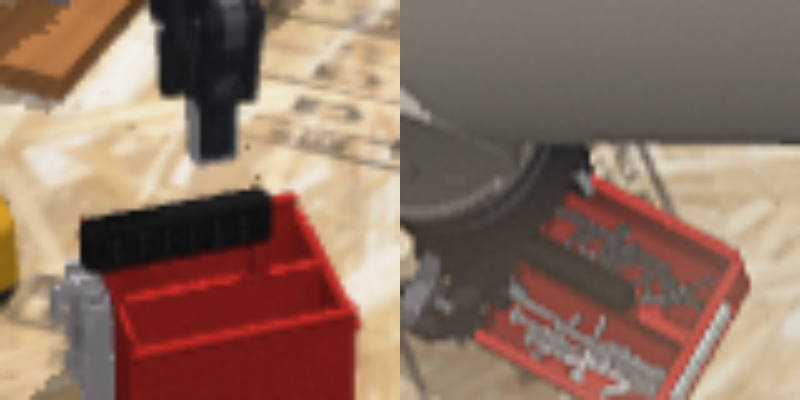

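The near fingertip is at (312,257), in line with the bar and centred across it. I descend and close.

Call:
play_rows(
  targets="-0.1 0 -0.001 0.03 -0.005; -0.1 0 -0.001 0.054 -0.005; -0.1 0 -0.001 0.054 -0.005; 0.3 0 -0.001 0.054 -0.005; 1 0 -0.001 0.054 -0.005; 1 0 -0.001 0.054 -0.005; 1 0 -0.001 0.054 -0.005; 1 0 -0.001 0.054 -0.005",
  squeeze=40,
)

```text
clock: 3.63
tcp_pos: [0.4908, 0.2979, 0.0841]
orientation: [2.978, 0.998, 0.006]
contact_force: [2.3, -3.7, 7.6]
grip_width: 0.0127
gripper_force: 41.4
```

Call:
play_rows(
  targets="1 0 0 0 0; 1 0 0 0 0;1 0 0 0 0; 1 0 0 0 0",
  squeeze=60,
)

```text
clock: 3.97
tcp_pos: [0.4909, 0.2978, 0.0841]
orientation: [2.978, 0.998, 0.006]
contact_force: [1.9, -3.8, 8.6]
grip_width: 0.0118
gripper_force: 62.1
```

```bash
python3 - <<'E'
from h import *
s=r.grab_frame('side')[:,:,::-1];t=r.grab_frame('top')[:,:,::-1]
cv2.imwrite("pics/g_s.png",s);cv2.imwrite("pics/g_t.png",t)
go((0.4890,0.2957,0.081),0.645)
h=cv2.cvtColor(s,cv2.COLOR_BGR2HSV);m=cv2.inRange(h,(0,170,60),(6,255,255));m[:255]=0;m[330:]=0
for n in('side0','g_s'):
    h=cv2.cvtColor(cv2.imread(f'pics/{n}.png'),cv2.COLOR_BGR2HSV);m=cv2.inRange(h,(0,170,60),(6,255,255));k,l,st,ce=cv2.connectedComponentsWithStats(m);j=1+np.argmax(st[1:,4]);print(st[j],ce[j])
E
```

```text
t 4.0667 tcp [0.4909 0.2978 0.0841] yaw 0.6465780908903811 tilt [0.0039 0.0006] F [ 1.285  -3.401   7.3689] w 0.011524331361242129 gf 62.05081343650818
shift [-0.0028  0.0005  0.0031] spin 0.0015780908903810786
[ 291  264   51   54 1866] [315.9459 293.545 ]
[ 291  264   51   54 1857] [316.0167 293.7421]
```

Call:
play_rows(
  targets="1 0 0 -0.005 0; 1 0 0 -0.015 0; 1 0 0 -0.03 0; 1 0 0 -0.05 0; 1 0 0 -0.075 0; 1 0 0 -0.1 0; 1 0 0 -0.12 0; 1 0 0 -0.12 0",
  squeeze=80,
)

```text
clock: 4.73
tcp_pos: [0.4901, 0.3001, 0.2068]
orientation: [-2.976, -1.0, -0.011]
contact_force: [0.3, 1.1, -3.8]
grip_width: 0.011
gripper_force: 80.1
```

```bash
python3 - <<'E'
from h import *
s=r.grab_frame('side')[:,:,::-1];t=r.grab_frame('top')[:,:,::-1]
def c(im,x,y,w=100,h=100,k=4):return cv2.resize(im[y:y+h,x:x+w],None,fx=k,fy=k,interpolation=cv2.INTER_LINEAR)
cv2.imwrite("pics/a3.png",np.hstack([c(s,260,190),c(t,190,215)]))
go((0.4890,0.2957,0.081),0.645)
E
```

```text
t 4.8333 tcp [0.4885 0.2981 0.2023] yaw 0.6481655086503066 tilt [0.0007 0.0004] F [-0.5792 -0.0411 -5.2344] w 0.010933807251820204 gf 80.04718116950244
shift [-0.0011  0.0022  0.1213] spin 0.0031655086503066254
```

View pics/a3.png

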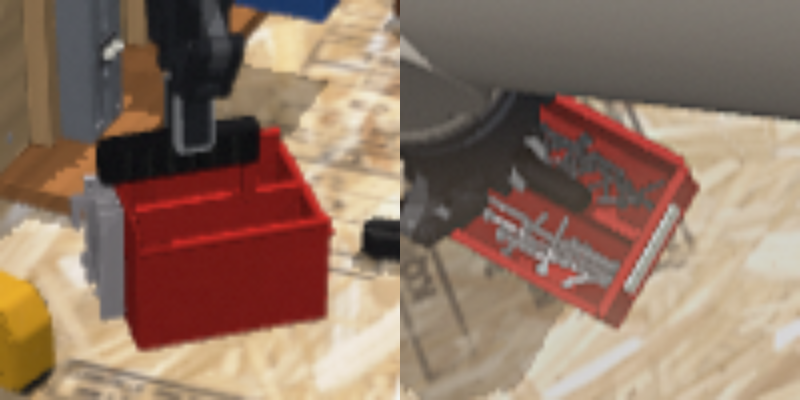

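```bash
python3 - <<'E'
from h import *
k=.4
L,_=tri((280.6-k,177.4-k),(299.6-k,145.6-k));Rr,_=tri((288.6-k,170-k),(319.4-k,139.4-k))
k=.44
b1,b2=[pl('top',u-k,v-k,.18) for u,v in((364.1,122.75),(381.5,116.4))]
m=(L+Rr)/2;b=(b1+b2)/2;print(m,b,np.arctan2(-(m-b)[0],(m-b)[1]))
yaw=-.055;X=np.array([np.cos(yaw),np.sin(yaw),0]);S=np.array([m[0],m[1],0])
for back in(.09,.075):go(S-X*(.053+back-.0+0)+[0,0,.25],yaw)
E
```

```text
[0.67460532 0.01265573 0.18153336] [ 0.66766662 -0.15479061  0.18      ] -0.04141465848394145
t 4.8333 tcp [0.4885 0.2981 0.2023] yaw 0.6481655086503066 tilt [0.0007 0.0004] F [-0.5792 -0.0411 -5.2344] w 0.010933807251820204 gf 80.04718116950244
shift [-0.133   0.2474 -0.0478] spin 0.7031655086503067
t 4.8333 tcp [0.4885 0.2981 0.2023] yaw 0.6481655086503066 tilt [0.0007 0.0004] F [-0.5792 -0.0411 -5.2344] w 0.010933807251820204 gf 80.04718116950244
shift [-0.1215  0.2571 -0.0478] spin 0.7031655086503067
```

Call:
play_rows(
  targets="1 -0.005 0.01 -0.012 0.03; 1 -0.015 0.03 -0.025 0.1; 1 -0.03 0.055 -0.035 0.17; 1 -0.046 0.085 -0.045 0.25; 1 -0.062 0.115 -0.048 0.33; 1 -0.078 0.145 -0.048 0.41; 1 -0.094 0.175 -0.048 0.49; 1 -0.11 0.205 -0.048 0.57",
)

```text
clock: 5.5
tcp_pos: [0.5236, 0.0653, 0.2492]
orientation: [3.139, 0.113, -0.004]
contact_force: [0.7, -0.2, -5.2]
grip_width: 0.0114
gripper_force: 80.1
```

```bash
python3 -c "
from h import *
go((0.532,0.0205,0.25),-.055)"
```

```text
t 5.5 tcp [0.5236 0.0653 0.2492] yaw 0.07188476543883687 tilt [-0.0025 -0.0005] F [ 0.7481 -0.1878 -5.1599] w 0.011388176686433119 gf 80.06237629568204
shift [ 0.0051  0.0453 -0.0008] spin 0.12688476543883687
```

Call:
play_rows(
  targets="1 0.003 0.02 0 0.05; 1 0.005 0.038 0.005 0.1; 1 0.005 0.045 0.02 0.127; 1 0.005 0.045 0.04 0.127; 1 0.005 0.045 0.06 0.127; 1 0.005 0.045 0.072 0.127; 1 0.005 0.045 0.072 0.127; 1 0.005 0.045 0.072 0.127",
)

```text
clock: 6.17
tcp_pos: [0.5327, 0.0241, 0.1774]
orientation: [-3.14, 0.076, 0.003]
contact_force: [0.8, 0.6, -1.8]
grip_width: 0.011
gripper_force: 80.0
```

```bash
python3 - <<'E'
from h import *
s=r.grab_frame('side')[:,:,::-1];t=r.grab_frame('top')[:,:,::-1]
def c(im,x,y,w=100,h=100,k=4):return cv2.resize(im[y:y+h,x:x+w],None,fx=k,fy=k,interpolation=cv2.INTER_LINEAR)
cv2.imwrite("pics/p_s.png",s);cv2.imwrite("pics/p_t.png",t)
cv2.imwrite("pics/a4.png",np.hstack([c(s,265,145),c(t,265,110)]))
go((0.5470,0.0197,0.176),-.05)
E
```

```text
t 6.2667 tcp [0.5341 0.0242 0.179 ] yaw -0.04875182709987486 tilt [0.0016 0.0004] F [ 0.9794  0.2762 -2.6825] w 0.011457625297665853 gf 80.03378169843927
shift [0.0131 0.0038 0.003 ] spin 0.0012481729001251399
```

View pics/a4.png

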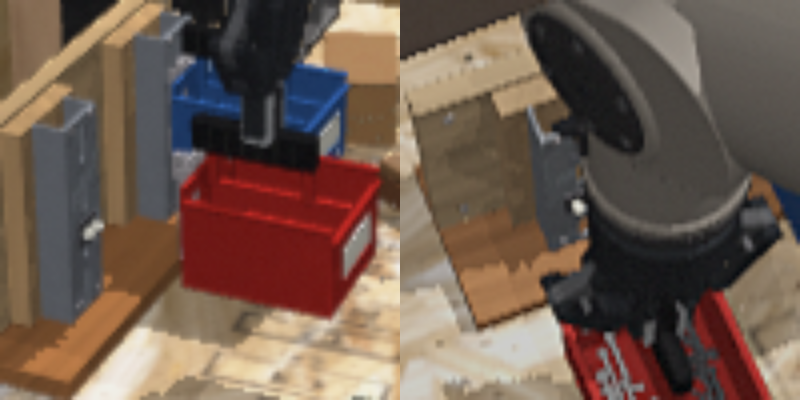

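The side view shows the tote held level, with bottom corners near (310,216) and (348,224). The upright is at (282,195) with rollers at (288,203). The arm partly hides the top view. I'll compare these pixels with the predicted tote pose.

```bash
python3 - <<'E'
from h import *
np.set_printoptions(precision=2,suppress=True)
o=r.get_obs();M=R.from_rotvec(o['orientation']).as_matrix()
T=np.c_[M[:,0],-M[:,1],-M[:,2]]
def tote(p):return o['tcp_pos']+(np.array(p)-[12.8,0,84])/1000@T.T
for n,p,q in(('FLbot',(-58,46,0),(347.6,223.6)),('BLbot',(52,46,0),(310.6,215.9)),('bar back top L',(62,7,112),(313.1,173.9)),('bar front bot L',(-30,7,84),(344.5,187))):
    print(n,proj('side',tote(p))[0],q)
# predicted upright/rollers in side view for slot line S, yaw -.05
S=np.array([.6746,.0127,0]);X=np.array([np.cos(-.05),np.sin(-.05),0]);Y=np.array([-X[1],X[0],0])
for y in(-.025,.025):
  for z in(0,.18):print(y,z,proj('side',S+Y*y+[0,0,z])[0],proj('top',S+Y*y+[0,0,z])[0])
print('roller top',proj('side',S-X*.006+[0,0,.0925])[0],proj('top',S-X*.006+[0,0,.0925])[0])
print('slot lines top cam',[proj('top',S+[0,0,z])[0] for z in(.159,.119)])
# rollers white mask in initial imgs
for n,(x,y,w,h) in(('side',(280,255-90,20,60)),('top',(300,150,24,25))):
    im=cv2.imread(f'pics/{n}0.png')[y:y+h,x:x+w];m=im.min(2)>150;print(n,(np.argwhere(m)[:,::-1]+[x,y]).tolist())
E
```

```text
FLbot [347.37 224.35] (347.6, 223.6)
BLbot [309.93 215.62] (310.6, 215.9)
bar back top L [312.24 172.77] (313.1, 173.9)
bar front bot L [343.7 188.4] (344.5, 187)
-0.025 0 [290.01 223.05] [318.84 169.93]
-0.025 0.18 [288.24 170.1 ] [318.76 138.94]
0.025 0 [282.52 231.41] [302.13 176.09]
0.025 0.18 [280.19 177.49] [299.44 145.88]
roller top [287.14 200.98] [310.7  160.32]
slot lines top cam [array([309.31, 146.45]), array([309.64, 153.79])]
side [[287, 172], [288, 200], [289, 200], [288, 201], [289, 201], [290, 201], [286, 202], [287, 202], [288, 202], [286, 203], [287, 203], [288, 203], [286, 204]]
top [[313, 158], [313, 159], [314, 159], [308, 160], [309, 160], [313, 160], [314, 160], [308, 161], [309, 161], [310, 161], [314, 161], [309, 162], [310, 162]]
```

Call:
play_rows(
  targets="1 0.01 0.002 0.001 0; 1 0.025 0.004 0.002 0; 1 0.045 0.0045 0.0025 0; 1 0.06 0.0045 0.0025 0; 1 0.066 0.0045 0.0025 0; 1 0.066 0.0045 0.0025 0; 1 0.066 0.0045 0.0025 0",
)

```text
clock: 6.85
tcp_pos: [0.5989, 0.0159, 0.1756]
orientation: [-3.141, 0.077, 0.0]
contact_force: [-0.8, 0.4, -4.0]
grip_width: 0.0109
gripper_force: 80.0
```

```bash
cat >> h.py <<'E'
X=np.array([np.cos(-.05),np.sin(-.05),0]);Y=np.array([-X[1],X[0],0]);S=np.array([.6746,.0122,0])
def rk():
    o=r.get_obs();M=R.from_rotvec(o['orientation']).as_matrix();d=o['tcp_pos']-S;f=o['contact_force']
    print('t %.2f rack xyz mm %s yaw %.4f tilt %s F(rack) %s M %s w %.4f'%(o['clock'],np.round([d@X*1e3,d@Y*1e3,d[2]*1e3],1),np.arctan2(M[1,0],M[0,0]),np.round(M[:2,2],4),np.round([f@X,f@Y,f[2]],1),np.round(o['moment'],2),o['grip_width']))
E
python3 -c "
from h import *
rk()"
```

```text
t 6.85 rack xyz mm [-75.8  -0.  175.6] yaw -0.0492 tilt [-0.0003  0.0001] F(rack) [-0.8  0.4 -4. ] M [-0.01  0.05  0.04] w 0.0109
```

Call:
play_rows(
  targets="1 0.003 0 0 0; 1 0.006 0 0 0; 1 0.008 0 0 0; 1 0.01 0 0 0; 1 0.011 0 0 0; 1 0.012 0 0 0; 1 0.013 0 0 0; 1 0.014 0 0 0",
)

```text
clock: 7.52
tcp_pos: [0.6084, 0.0154, 0.1747]
orientation: [3.14, -0.077, -0.015]
contact_force: [-14.5, 1.0, 5.3]
grip_width: 0.0109
gripper_force: 81.0
```

```bash
python3 -c "
from h import *
rk()"
```

```text
t 7.52 rack xyz mm [-6.630e+01 -1.000e-01  1.747e+02] yaw -0.0487 tilt [-0.0097 -0.0009] F(rack) [-14.6   0.3   5.3] M [0.07 3.41 0.04] w 0.0109
```

Steel contact came at x -66, so the hook missed the slot. I ease to a light contact and sweep sideways, feeling for it.

Call:
play_rows(
  targets="1 -0.0025 0 0 0; 1 -0.0025 0.0005 0 0; 1 -0.0025 0.001 0 0; 1 -0.0025 0.0015 0 0; 1 -0.0025 0.002 0 0; 1 -0.0025 0.0025 0 0; 1 -0.0025 0.003 0 0; 1 -0.0025 0.003 0 0",
)

```text
clock: 8.18
tcp_pos: [0.6085, 0.0137, 0.1749]
orientation: [-3.14, 0.075, 0.006]
contact_force: [-4.9, 2.6, -3.8]
grip_width: 0.0112
gripper_force: 80.1
```

```bash
python3 -c "
from h import *
rk()"
```

```text
t 8.18 rack xyz mm [-66.1  -1.8 174.9] yaw -0.0475 tilt [-0.0037  0.0012] F(rack) [-5.   2.3 -3.8] M [0.69 1.29 0.18] w 0.0112
```

Call:
play_rows(
  targets="1 0 0.0005 0 0; 1 0 0.001 0 0; 1 0 0.0015 0 0; 1 0 0.002 0 0; 1 0 0.0025 0 0; 1 0 0.003 0 0; 1 0 0.003 0 0; 1 0 0.003 0 0",
)

```text
clock: 8.85
tcp_pos: [0.6106, 0.0101, 0.1756]
orientation: [-3.14, 0.076, -0.002]
contact_force: [1.1, 4.5, -5.1]
grip_width: 0.011
gripper_force: 80.0
```

```bash
python3 - <<'E'
from h import *
rk()
s=r.grab_frame('side')[:,:,::-1];t=r.grab_frame('top')[:,:,::-1]
def c(im,x,y,w=66,h=66,k=6):return cv2.resize(im[y:y+h,x:x+w],None,fx=k,fy=k,interpolation=cv2.INTER_LINEAR)
cv2.imwrite("pics/a5.png",np.hstack([c(s,265,150),c(t,285,120)]))
E
```

```text
t 8.85 rack xyz mm [-63.8  -5.3 175.6] yaw -0.0485 tilt [0.001  0.0009] F(rack) [ 0.9  4.6 -5.1] M [ 1.05 -0.21  0.27] w 0.0110
```

View pics/a5.png

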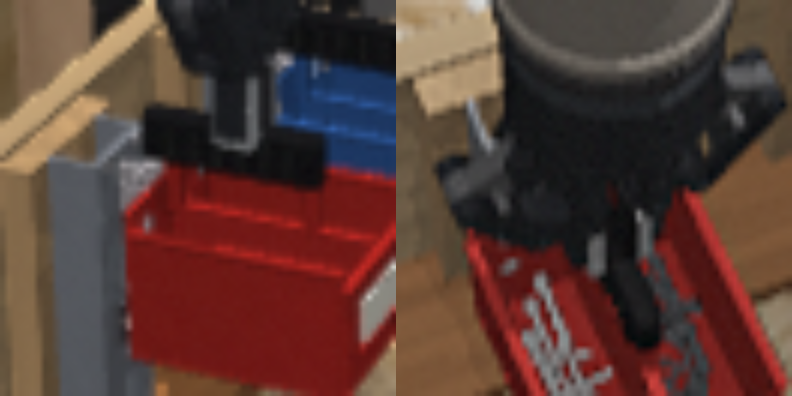

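The picture shows the hook plate against the upright at (284,178). The x force dropped to zero, x advanced and a side force appeared, so the hook is in the slot. I ease sideways and feed in.

Call:
play_rows(
  targets="1 0 -0.001 0 0; 1 0.001 -0.0015 0 0; 1 0.002 -0.0015 0 0; 1 0.003 -0.0015 0 0; 1 0.004 -0.0015 0 0; 1 0.005 -0.0015 0 0; 1 0.006 -0.0015 0 0; 1 0.006 -0.0015 0 0",
)

```text
clock: 9.62
tcp_pos: [0.6164, 0.0103, 0.1754]
orientation: [3.141, -0.078, 0.0]
contact_force: [-0.2, 2.2, -4.5]
grip_width: 0.0112
gripper_force: 80.1
```

```bash
python3 -c "
from h import *
rk()"
```

```text
t 9.62 rack xyz mm [-58.   -4.8 175.4] yaw -0.0495 tilt [-0. -0.] F(rack) [-0.3  2.2 -4.5] M [0.76 0.29 0.18] w 0.0112
```

Call:
play_rows(
  targets="1 0.001 -0.0005 0 0; 1 0.002 -0.001 0 0; 1 0.003 -0.001 0 0; 1 0.0035 -0.001 0 0; 1 0.004 -0.001 0 0; 1 0.0045 -0.001 0 0; 1 0.005 -0.001 0 0; 1 0.005 -0.001 0 0",
)

```text
clock: 10.28
tcp_pos: [0.6186, 0.0112, 0.1753]
orientation: [3.14, -0.078, -0.009]
contact_force: [-10.1, 2.2, 3.3]
grip_width: 0.0111
gripper_force: 80.9
```

```bash
python3 -c "
from h import *
rk()"
```

```text
t 10.28 rack xyz mm [-55.9  -3.8 175.3] yaw -0.0495 tilt [-0.0057 -0.0007] F(rack) [-10.2   1.7   3.3] M [ 0.55  2.27 -0.06] w 0.0111
```

Call:
play_rows(
  targets="1 -0.0015 0 0 0; 1 -0.0015 0 0.001 0; 1 -0.0015 0 0.002 0; 1 -0.0015 0 0.003 0; 1 -0.0015 0 0.004 0; 1 -0.0015 0 0.005 0; 1 -0.0015 0 0.006 0; 1 -0.0015 0 0.0065 0",
)

```text
clock: 10.95
tcp_pos: [0.6184, 0.0112, 0.1689]
orientation: [3.14, -0.078, -0.004]
contact_force: [-6.7, 2.8, 2.1]
grip_width: 0.0108
gripper_force: 80.7
```

```bash
python3 -c "
from h import *
rk()"
```

```text
t 10.95 rack xyz mm [-56.   -3.8 168.9] yaw -0.0495 tilt [-0.0028 -0.0004] F(rack) [-6.8  2.4  2.1] M [0.54 1.53 0.04] w 0.0108
```

Call:
play_rows(
  targets="1 -0.001 -0.0005 0 0; 1 -0.001 -0.0007 0.0005 0; 1 -0.001 -0.0007 0.001 0; 1 -0.001 -0.0007 0.0015 0; 1 -0.001 -0.0007 0.002 0; 1 -0.001 -0.0007 0.0025 0; 1 -0.001 -0.0007 0.0025 0",
)

```text
clock: 11.53
tcp_pos: [0.6184, 0.0122, 0.1669]
orientation: [-3.141, 0.077, 0.001]
contact_force: [-6.4, 1.6, 2.0]
grip_width: 0.0115
gripper_force: 80.8
```

```bash
python3 -c "
from h import *
rk()"
```

```text
t 11.53 rack xyz mm [-56.1  -2.8 166.9] yaw -0.0493 tilt [-0.0006  0.    ] F(rack) [-6.5  1.3  2. ] M [0.52 1.26 0.  ] w 0.0115
```

Call:
play_rows(
  targets="1 -0.001 0 0.0005 0; 1 -0.001 0 0.001 0; 1 -0.001 0 0.0015 0; 1 -0.001 0 0.002 0; 1 -0.001 0 0.0025 0; 1 -0.001 0 0.0025 0",
)

```text
clock: 12.03
tcp_pos: [0.6183, 0.0122, 0.1648]
orientation: [-3.141, 0.077, -0.002]
contact_force: [-4.3, 1.7, 3.9]
grip_width: 0.0115
gripper_force: 81.1
```

```bash
python3 -c "
from h import *
rk()"
```

```text
t 12.03 rack xyz mm [-56.2  -2.8 164.8] yaw -0.0492 tilt [0.0013 0.    ] F(rack) [-4.4  1.5  3.9] M [0.48 0.94 0.03] w 0.0115
```

Call:
play_rows(
  targets="1 0 0 0.0005 0; 1 0 0 0.001 0; 1 0 0 0.0015 0; 1 0 0 0.002 0; 1 0 0 0.0025 0; 1 0 0 0.0025 0",
)

```text
clock: 12.53
tcp_pos: [0.618, 0.0119, 0.1607]
orientation: [3.141, -0.077, 0.0]
contact_force: [2.3, 1.3, -6.0]
grip_width: 0.0113
gripper_force: 79.7
```

```bash
python3 - <<'E'
from h import *
rk()
o=r.get_obs();M=R.from_rotvec(o['orientation']).as_matrix();T=np.c_[M[:,0],-M[:,1],-M[:,2]]
s=r.grab_frame('side')[:,:,::-1];cv2.imwrite('pics/d_s.png',s)
h=cv2.cvtColor(s,cv2.COLOR_BGR2HSV);m=cv2.inRange(h,(0,170,50),(6,255,255));k,l,st,ce=cv2.connectedComponentsWithStats(m);j=1+np.argmax(st[1:,4])
c=max(cv2.findContours((l==j).astype('u1'),0,1)[0],key=cv2.contourArea);print(cv2.approxPolyDP(cv2.convexHull(c),2,True)[:,0].tolist())
for z in(80,84,88):print(z,proj('side',[o['tcp_pos']+(np.array(p)-[11,0,z])/1000@T.T for p in((-58,46,0),(52,46,0),(-58,46,66),(52,46,80))]).tolist())
E
```

```text
t 12.53 rack xyz mm [-56.5  -3.2 160.7] yaw -0.0493 tilt [ 0.0001 -0.    ] F(rack) [ 2.3  1.4 -6. ] M [ 0.41 -0.45  0.05] w 0.0113
[[330, 185], [330, 205], [318, 221], [284, 213], [283, 190], [290, 181]]
80 [[319.0495673750331, 220.41947244639442], [283.5687043531979, 212.10580819500603], [319.09375909130546, 199.76913128511887], [282.5619290522097, 187.40268679919964]]
84 [[319.0469588256632, 221.6384211311316], [283.61751331592035, 213.30342769376688], [319.0910174843639, 201.05025642460657], [282.61369317834436, 188.67281677815137]]
88 [[319.04435802712504, 222.85374793068155], [283.6661812150292, 214.49758593203995], [319.08828422831937, 202.3274792745272], [282.66530324767564, 189.93916668431623]]
```

Force dropped and z jumped 4 mm, so the bead has probably passed the catch. I'll confirm with a gentle push further and a small lift test.

Call:
play_rows(
  targets="1 0 0 0.001 0; 1 0 0 0.002 0; 1 0 0 0.003 0; 1 0 0 0.004 0; 1 0 0 0.004 0; 1 0 0 0.004 0",
)

```text
clock: 13.08
tcp_pos: [0.6178, 0.0121, 0.1582]
orientation: [3.14, -0.077, 0.0]
contact_force: [-3.4, 0.6, 3.5]
grip_width: 0.0114
gripper_force: 80.9
```

```bash
python3 -c "
from h import *
rk()"
```

```text
t 13.08 rack xyz mm [-56.8  -2.9 158.2] yaw -0.0493 tilt [ 0.0002 -0.0002] F(rack) [-3.4  0.4  3.5] M [0.27 0.63 0.05] w 0.0114
```

Call:
play_rows(
  targets="1 0 0 -0.002 0; 0.5 0 0 -0.002 0; 0.1 0 0 -0.002 0; -0.1 0 0 -0.002 0; -0.1 0 0 -0.002 0; -0.1 0 0 -0.002 0; -0.1 0 0 -0.015 0; -0.1 0 0 -0.035 0",
)

```text
clock: 13.75
tcp_pos: [0.6164, 0.0118, 0.1916]
orientation: [3.14, -0.077, -0.006]
contact_force: [0.2, -0.4, 0.2]
grip_width: 0.0468
gripper_force: 0.0
```

Call:
play_rows(
  targets="-0.1 0 0 -0.025 0; 0.5 0 0 -0.045 0; 1 0 0 -0.05 0; 1 0 0 -0.05 0; 1 0 0 -0.05 0; 1 0 0 -0.05 0",
)

```text
clock: 14.25
tcp_pos: [0.617, 0.0119, 0.2413]
orientation: [3.14, -0.077, -0.003]
contact_force: [-0.6, 0.7, -0.0]
grip_width: 0.0002
gripper_force: 0.0
```

```bash
python3 - <<'E'
from h import *
rk()
s=r.grab_frame('side')[:,:,::-1];t=r.grab_frame('top')[:,:,::-1]
cv2.imwrite('pics/e_s.png',s)
h=cv2.cvtColor(s,cv2.COLOR_BGR2HSV);m=cv2.inRange(h,(0,170,50),(6,255,255));k,l,st,ce=cv2.connectedComponentsWithStats(m);j=1+np.argmax(st[1:,4])
c=max(cv2.findContours((l==j).astype('u1'),0,1)[0],key=cv2.contourArea);print(cv2.approxPolyDP(cv2.convexHull(c),2,True)[:,0].tolist())
for z in(75,77,80):
  for y in(-.003,):print(z,proj('side',[S+X*(-.066+p[0]/1e3)+Y*(y+p[1]/1e3)+[0,0,(z+p[2])/1e3] for p in((-58,46,0),(52,46,0),(62,7,112),(-30,7,112))]).round(1).tolist())
def c(im,x,y,w=80,h=80,k=5):return cv2.resize(im[y:y+h,x:x+w],None,fx=k,fy=k,interpolation=cv2.INTER_LINEAR)
cv2.imwrite("pics/a6.png",np.hstack([c(s,265,140),c(t,285,120)]))
E
```

```text
t 14.25 rack xyz mm [-57.5  -3.2 241.3] yaw -0.0493 tilt [-0.0021 -0.0002] F(rack) [-0.7  0.6 -0. ] M [0.01 0.03 0.04] w 0.0002
[[291, 183], [317, 184], [331, 188], [330, 208], [318, 223], [284, 214], [284, 190]]
75 [[318.5, 222.1], [283.1, 213.7], [284.9, 172.3], [314.9, 178.4]]
77 [[318.5, 221.5], [283.1, 213.1], [284.9, 171.7], [314.9, 177.7]]
80 [[318.5, 220.5], [283.1, 212.2], [284.8, 170.7], [314.9, 176.7]]
```

View pics/a6.png

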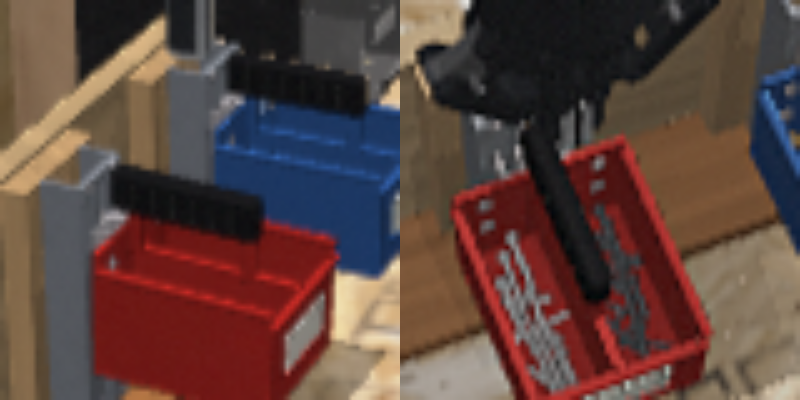

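The tote hangs on its own by the side view, with bottom corners at (284,214) and (318,223) against a home prediction of (283,214) and (318.5,222). I'll press the heel with closed fingers to make sure it is locked.

Call:
play_rows(
  targets="1 0.015 0 0 0; 1 0.03 0 0.01 0; 1 0.0415 0 0.02 0; 1 0.0415 0 0.035 0; 1 0.0415 0 0.045 0; 1 0.0415 0 0.05 0; 1 0.0415 0 0.052 0; 1 0.0415 0 0.053 0",
)

```text
clock: 15.02
tcp_pos: [0.6588, 0.0101, 0.1892]
orientation: [3.141, -0.077, -0.001]
contact_force: [0.5, -0.5, 1.3]
grip_width: 0.0002
gripper_force: 0.0
```

```bash
python3 -c "
from h import *
rk()"
```

```text
t 15.02 rack xyz mm [-15.6  -2.9 189.2] yaw -0.0491 tilt [-0.0007 -0.    ] F(rack) [ 0.5 -0.5  1.3] M [-0.01  0.02 -0.01] w 0.0002
```

Call:
play_rows(
  targets="1 0 0 0.001 0; 1 0 0 0.002 0; 1 0 0 0.003 0; 1 0 0 0.003 0; 1 0 0 0.003 0",
)

```text
clock: 15.43
tcp_pos: [0.6593, 0.01, 0.1868]
orientation: [3.141, -0.077, 0.001]
contact_force: [0.1, -0.3, -0.3]
grip_width: -0.0002
gripper_force: 0.0
```

```bash
python3 -c "
from h import *
rk()"
```

```text
t 15.43 rack xyz mm [-15.1  -3.  186.8] yaw -0.0493 tilt [ 0.0005 -0.0001] F(rack) [ 0.1 -0.3 -0.3] M [-0.   -0.02 -0.01] w -0.0002
```

Call:
play_rows(
  targets="1 0 0 0.0005 0; 1 0 0 0.001 0; 1 0 0 0.0015 0; 1 0 0 0.002 0; 1 0 0 0.0025 0; 1 0 0 0.0025 0",
)

```text
clock: 15.93
tcp_pos: [0.6592, 0.0101, 0.1838]
orientation: [3.141, -0.077, -0.0]
contact_force: [-0.2, 0.4, 0.0]
grip_width: 0.0001
gripper_force: 0.0
```

```bash
python3 -c "
from h import *
rk()"
```

```text
t 15.93 rack xyz mm [-15.3  -2.9 183.8] yaw -0.0492 tilt [-0.0002 -0.    ] F(rack) [-0.2  0.4  0. ] M [ 0.01 -0.02 -0.01] w 0.0001
```

Call:
play_rows(
  targets="1 0 0 0.0005 0; 1 0 0 0.001 0; 1 0 0 0.0015 0; 1 0 0 0.002 0; 1 0 0 0.0025 0; 1 0 0 0.0025 0",
)

```text
clock: 16.43
tcp_pos: [0.6592, 0.01, 0.1813]
orientation: [3.141, -0.077, -0.0]
contact_force: [0.5, -0.1, -0.4]
grip_width: -0.0001
gripper_force: 0.0
```

```bash
python3 - <<'E'
from h import *
rk()
s=r.grab_frame('side')[:,:,::-1];cv2.imwrite('pics/f_s.png',s)
def tp(n):
    im=cv2.imread(n);h=cv2.cvtColor(im,cv2.COLOR_BGR2HSV)
    # grip: dark pixels
    g=im.max(2);m=(g<60).astype('u1');return g
g=tp('pics/f_s.png');e=tp('pics/e_s.png')
print('before');print(e[160:192:2,280:322:2]);print('now');print(g[160:192:2,280:322:2])
P=r.get_obs()['tcp_pos'];print(proj('side',[P,P+X*.011,P-X*.011]))
E
```

```text
t 16.43 rack xyz mm [-15.3  -2.9 181.3] yaw -0.0493 tilt [-0.0002 -0.0001] F(rack) [ 0.5 -0.1 -0.4] M [ 0.03 -0.03 -0.04] w -0.0001
before
[[198 187  92  90  99 109 130 127  99  98  93  93  94  86  87 167 166  95
   76  78  46]
 [188  91  96 100 104 110 130 128  98 102  93  92  94  92 125 111 108  90
   76  82  91]
 [ 92  96  99 107  99 102 130 129  92  96  92  96  93  91 113 159  84  91
   81  96  93]
 [177 137 109 109 101 102 131 131  92  98  92  95  93  75 119  87  83  85
   88 113 146]
 [208 107 111 108 100  97 131 132  91 102  94  94  94  82 107 111  90  86
   98  98  98]
 [ 96  93 107 118 105  97 130 131  91 104  93  93  94  83  86 101 121 142
  141 116 117]
 [ 98  93 101 152  84  89 121 131  92 101  93  94  93  81 100  98  99  97
   88  84 101]
 [102 103 147  79  28  28  26  30  40  84  87  90  92  80  99  98  98  98
   97  98  99]
 [109 138  72  77  19  18  21  24  27  28  28  29  43  58  96  95  98  97
   97  97  96]
 [ 94  90  80  79  16  17  16  15  17  18  19  25  28  26  29  29  42  72
   91  97  97]
 [ 94  79  78  79  15  15  15  17  18  19  16  16  16  16  20  24  28  
[... 1280 characters left out ...]
81  79  16  17  20  16  16  18  21  23  27  28  26  28  42  74
   91  98  98]
 [ 94  80  78  80  15  16  15  14  16  18  17  18  16  19  19  22  27  28
   28  98  98]
 [ 93  86  74 121 143  74  38  19  16  18  18  17  15  21  16  19  17  16
   19  97  97]
 [ 94  87  87 123 116 109 110  93  75  52  37  23  18  20  17  19  19  18
   18 147  86]
 [ 94  89 126 135 131  95 110  97  90 100 110 110  91  58  37  22  17  16
   20 105 114]
 [ 93  89 113 126  96  95 110 133  97 104 110 110 112 112 113 112  90  58
   67 113 113]
 [ 94  83 187  96  95  85 115 114 151 182 145 130 117 111 113 113 111 112
  103 114 116]]
[[289.63950245 173.77579572]
 [286.14567954 173.06589522]
 [293.15277056 174.48964723]]
```

The fingertip's image row (about 168) is still some 6 px above the bar top (about 174), so it has not made contact. I continue down, feeling.

Call:
play_rows(
  targets="1 0 0 0.001 0; 1 0 0 0.002 0; 1 0 0 0.003 0; 1 0 0 0.004 0; 1 0 0 0.005 0; 1 0 0 0.006 0; 1 0 0 0.006 0",
)

```text
clock: 17.07
tcp_pos: [0.6591, 0.01, 0.1752]
orientation: [3.141, -0.077, -0.001]
contact_force: [0.2, 0.3, 0.5]
grip_width: 0.0
gripper_force: 0.0
```

Call:
play_rows(
  targets="1 0 0 0.0005 0; 1 0 0 0.001 0; 1 0 0 0.0015 0; 1 0 0 0.002 0; 1 0 0 0.0025 0; 1 0 0 0.0025 0",
)

```text
clock: 17.57
tcp_pos: [0.6592, 0.01, 0.1729]
orientation: [3.141, -0.077, -0.0]
contact_force: [-0.6, 0.3, -0.3]
grip_width: -0.0001
gripper_force: 0.0
```

```bash
python3 - <<'E'
from h import *
rk()
s=r.grab_frame('side');cv2.imwrite('pics/h_s.png',s[:,:,::-1])
g=s.max(2);print(g[158:186,280:304:2])
P=r.get_obs()['tcp_pos'];print(proj('side',[P,P+Y*.01,P-Y*.01]))
E
```

```text
t 17.57 rack xyz mm [-15.3  -2.9 172.9] yaw -0.0493 tilt [-0.0002 -0.0001] F(rack) [-0.6  0.3 -0.3] M [ 0.08 -0.02  0.03] w -0.0001
[[ 48  30  31  25  28  29  60 129 100  94  94  95]
 [130  90  31  24  27  31  48 130  99  97  94  96]
 [200 189  65  25  27  53  82 129  99  99  94  94]
 [199 115  99  29  28  70  78 129  99 105  93  95]
 [189  93  97  28  30  53  78 129  98 104  93  93]
 [ 92  99  95  31  31  55  77 127  91  98  93  94]
 [ 92  97  99  28  33  53  78 122  93  98  93  96]
 [115 102 103  29  30  55  85 123  94  99  94  95]
 [178 139 107  28  30  56 101 125  93  99  93  95]
 [206 187 108  30  31  56 101 125  93 105  95  95]
 [210 108 109  27  29  54 102 125  93 105  93  94]
 [163 115 113  37  29  54  99 126  92 102  95  94]
 [ 98  94 107  77  54  68 102 132  93 105  95  94]
 [101  94  95 119 108 108 116 133  93 104  94  95]
 [100  94 100 153  84  94 122 132  93 102  94  94]
 [104  94 127 100  37  21  52 123  86  93  95  94]
 [104  96 139  80  23  21  20  29  40  85  89  92]
 [103  96  79  84  20  25  28  28  29  27  43  71]
 [101 101  73  78  17  15  22  26  27  27  30  27]
 [ 92  96  81  79  16  19  18  20  20  24  27  29]
 [ 95  90  81  79  17  18  17  17  17  18  21  23]
 [ 94  80  81  79  16  18  17  16  15  19  19  17]
 [ 94  81  79  80  19  18  16  15  16  19  19  19]
 [ 94  82  77  86  60  27  16  16  16  19  17  18]
 [ 94  82  75 124 144  73  40  17  18  19  18  20]
 [ 94  87  80 170 172 125  89  48  33  21  16  16]
 [ 93  82  88 123 117 109 111  91  74  49  38  21]
 [ 95  87 110 117 127 110 111  94  86 100  90  58]]
[[289.72939129 176.46340335]
 [288.14365952 177.96382417]
 [291.29721847 174.97992385]]
```

Call:
play_rows(
  targets="1 0 0 0.0005 0; 1 0 0 0.001 0; 1 0 0 0.0015 0; 1 0 0 0.002 0; 1 0 0 0.0025 0; 1 0 0 0.003 0; 1 0 0 0.003 0",
)

```text
clock: 18.2
tcp_pos: [0.6592, 0.01, 0.1698]
orientation: [3.141, -0.077, -0.0]
contact_force: [-0.1, -0.5, 0.3]
grip_width: 0.0001
gripper_force: 0.0
```

Call:
play_rows(
  targets="1 0 0 0.0005 0; 1 0 0 0.001 0; 1 0 0 0.0015 0; 1 0 0 0.002 0; 1 0 0 0.002 0",
)

```text
clock: 18.62
tcp_pos: [0.6592, 0.0101, 0.1678]
orientation: [3.141, -0.077, -0.0]
contact_force: [0.3, -0.4, 0.4]
grip_width: 0.0003
gripper_force: 0.0
```

Call:
play_rows(
  targets="1 0 0 0.0005 0; 1 0 0 0.001 0; 1 0 0 0.0015 0; 1 0 0 0.002 0; 1 0 0 0.002 0",
)

```text
clock: 19.03
tcp_pos: [0.6593, 0.0101, 0.1662]
orientation: [3.141, -0.077, 0.0]
contact_force: [-0.1, 0.7, 1.0]
grip_width: 0.0002
gripper_force: 0.9
```

Call:
play_rows(
  targets="1 0 0 0.0005 0; 1 0 0 0.001 0; 1 0 0 0.0015 0; 1 0 0 0.002 0; 1 0 0 0.002 0",
)

```text
clock: 19.45
tcp_pos: [0.6596, 0.0101, 0.1659]
orientation: [3.14, -0.077, 0.002]
contact_force: [-4.7, -1.4, 12.3]
grip_width: -0.0002
gripper_force: 5.9
```

```bash
python3 - <<'E'
from h import *
rk()
s=r.grab_frame('side');cv2.imwrite('pics/i_s.png',s[:,:,::-1])
g=s.max(2);print(g[164:186,280:304:2])
E
```

```text
t 19.45 rack xyz mm [-14.9  -2.8 165.9] yaw -0.0493 tilt [ 0.0013 -0.0003] F(rack) [-4.6 -1.7 12.3] M [-0.16  1.08 -0.06] w -0.0002
[[ 92  97 101  29  31  73  76 129  93  98  92  95]
 [115 102 103  31  30  69  78 131  92  98  93  97]
 [178 140 107  29  29  54  82 133  92 100  94  95]
 [206 186 108  27  30  54  83 130  92 105  95  94]
 [208 108 109  29  30  56  82 125  93 104  94  95]
 [152 114 112  30  32  52  87 125  93 103  95  94]
 [ 98  93 104  29  31  53 101 126  91 104  95  95]
 [100  94  93  32  30  53  95 125  92 104  93  94]
 [100  94  99  62  46  62  95 133  93 101  94  94]
 [104  94 118  99  85  92  54 122  87  93  94  95]
 [103  94  92  71  43  83  23  29  55  86  88  91]
 [103  97  76  76  20  23  27  28  27  29  44  70]
 [102 100  74  80  17  20  21  24  27  29  28  29]
 [ 95  95  82  78  18  16  15  19  20  25  29  28]
 [ 94  91  82  79  15  15  15  19  19  18  21  24]
 [ 94  79  82  79  15  16  16  17  18  18  17  18]
 [ 96  80  78  80  18  16  17  20  16  20  17  18]
 [ 95  80  78  86  60  14  17  18  16  19  15  18]
 [ 95  81  75 123 144  59  39  25  18  17  17  20]
 [ 94  81  81 170 173 130  89  66  36  20  15  21]
 [ 94  79  87 124 117 108 110 112  83  52  38  24]
 [ 95  82 111 113 128 110 110  95  91 102  89  58]]
```

Contact with the heel at 12 N and it is firm. I'll press to about 28 N to be sure.

Call:
play_rows(
  targets="1 -0.0005 0 0.0005 0; 1 -0.0005 0 0.001 0; 1 -0.0005 0 0.0013 0; 1 -0.0005 0 0.0016 0; 1 -0.0005 0 0.0016 0",
)

```text
clock: 19.92
tcp_pos: [0.6597, 0.0102, 0.1658]
orientation: [3.14, -0.078, 0.005]
contact_force: [-7.0, -1.1, 18.6]
grip_width: -0.0001
gripper_force: 9.2
```

```bash
python3 -c "
from h import *
rk()"
```

```text
t 19.92 rack xyz mm [-14.8  -2.8 165.8] yaw -0.0495 tilt [ 0.003  -0.0003] F(rack) [-6.9 -1.5 18.6] M [-0.24  1.41  0.01] w -0.0001
```

Call:
play_rows(
  targets="1 -0.001 0 0.0005 0; 1 -0.001 0 0.001 0; 1 -0.001 0 0.0015 0; 1 -0.001 0 0.002 0; 1 -0.001 0 0.002 0",
)

```text
clock: 20.33
tcp_pos: [0.6597, 0.0102, 0.1656]
orientation: [3.14, -0.078, 0.009]
contact_force: [-8.4, -1.4, 26.1]
grip_width: 0.0001
gripper_force: 13.1
```

```bash
python3 -c "
from h import *
rk()"
```

```text
t 20.33 rack xyz mm [-14.8  -2.7 165.6] yaw -0.0497 tilt [ 0.0057 -0.0004] F(rack) [-8.3 -1.8 26.1] M [-0.27  1.71 -0.03] w 0.0001
```

Solid at 26 N with no movement, so the tote is home. I retreat up and away, then check.

Call:
play_rows(
  targets="1 -0.001 0 -0.004 0; 1 -0.003 0 -0.015 0; 1 -0.006 0 -0.035 0; 1 -0.01 0 -0.06 0; 1 -0.03 0 -0.085 0; 1 -0.05 0 -0.11 0; 1 -0.07 0 -0.13 0; 1 -0.09 0 -0.14 0",
)

```text
clock: 21.0
tcp_pos: [0.5679, 0.015, 0.3034]
orientation: [-3.14, 0.077, -0.006]
contact_force: [0.3, 0.6, 0.6]
grip_width: -0.0001
gripper_force: 0.0
```

Call:
play_rows(
  targets="1 -0.01 -0.03 0 0; 1 -0.02 -0.06 0 0; 1 -0.03 -0.09 0 0; 1 -0.04 -0.12 0 0; 1 -0.04 -0.15 0 0; 1 -0.04 -0.18 0 0; 1 -0.04 -0.18 0 0; 1 -0.04 -0.18 0 0",
)

```text
clock: 21.67
tcp_pos: [0.536, 0.1985, 0.3004]
orientation: [-3.14, 0.071, 0.001]
contact_force: [0.9, -1.5, 0.6]
grip_width: -0.0
gripper_force: 0.0
```

```bash
python3 - <<'E'
from h import *
rk()
for n in('side','top'):
  im=r.grab_frame(n)[:,:,::-1];cv2.imwrite(f'pics/z_{n}.png',im);h=cv2.cvtColor(im,cv2.COLOR_BGR2HSV)
  for nm,lo,hi in(('red',(0,150,50),(7,255,255)),('blue',(100,120,40),(125,255,255))):
    m=cv2.inRange(h,lo,hi);k,l,st,ce=cv2.connectedComponentsWithStats(m);j=1+np.argmax(st[1:,4])
    c=max(cv2.findContours((l==j).astype('u1'),0,1)[0],key=cv2.contourArea);print(n,nm,ce[j],cv2.approxPolyDP(cv2.convexHull(c),2,True)[:,0].tolist())
C=((-58,46,0),(52,46,0),(-58,-46,62),(-58,-46,0),(52,46,80))
for z in(75,84):print('red',z,proj('side',[S+X*(-.066+p[0]/1e3)+Y*(-.003+p[1]/1e3)+[0,0,(z+p[2])/1e3] for p in C]).round(1).tolist())
B=np.array([.6672,-.155,0])
for z in(75,84):print('blue',z,proj('side',[B+X*(-.066+p[0]/1e3)+Y*(p[1]/1e3)+[0,0,(z+p[2])/1e3] for p in C]).round(1).tolist())
# pixel change of bystanders against first pictures
for n in('side','top'):
  d=cv2.absdiff(cv2.imread(f'pics/z_{n}.png'),cv2.imread(f'pics/{n}0.png')).max(2)>45
  k,l,st,ce=cv2.connectedComponentsWithStats(cv2.morphologyEx(d.astype('u1'),cv2.MORPH_OPEN,np.ones((2,2))));print(n,[s.tolist() for s in st[1:] if s[4]>25])
E
```

```text
t 21.67 rack xyz mm [-147.8  179.1  300.4] yaw -0.0451 tilt [-0.0005  0.0006] F(rack) [ 1.  -1.4  0.6] M [ 0.01 -0.02 -0.05] w -0.0000
side red [306.17031464 201.92407661] [[291, 183], [331, 188], [330, 208], [318, 223], [284, 214], [284, 190]]
side blue [330.13877551 173.76734694] [[314, 159], [351, 163], [350, 182], [340, 194], [333, 193], [308, 176], [308, 166]]
top red [26.97521552  8.2575431 ] [[79, 0], [0, 26], [1, 0]]
top blue [388.66666667 125.66666667] [[390, 125], [387, 126]]
red 75 [[318.5, 222.1], [283.1, 213.7], [331.4, 187.9], [331.1, 206.5], [282.1, 189.1]]
red 84 [[318.5, 219.3], [283.0, 211.0], [331.4, 185.1], [331.1, 203.8], [282.0, 186.3]]
blue 75 [[339.8, 195.2], [306.9, 188.3], [351.0, 164.7], [350.4, 182.2], [306.6, 165.1]]
blue 84 [[339.9, 192.7], [306.9, 185.7], [351.1, 162.0], [350.4, 179.7], [306.6, 162.4]]
side [[290, 0, 40, 40, 1175], [382, 0, 10, 4, 28], [482, 0, 13, 22, 172], [491, 0, 77, 152, 1529], [570, 0, 16, 53, 272], [277, 2, 7, 22, 106], [347, 3, 30, 17, 177], [572, 7, 4, 11, 29], [317, 37, 7, 6, 29], [292, 41, 20, 5, 63], [478, 48, 27, 57, 961], 
[... 456 characters left out ...]
 49], [543, 312, 6, 10, 43], [221, 322, 37, 39, 587], [214, 341, 10, 7, 49], [156, 357, 103, 43, 1822], [261, 359, 140, 41, 3142]]
top [[311, 106, 17, 6, 55], [276, 111, 364, 222, 24075], [297, 113, 6, 10, 51], [209, 126, 72, 81, 3339], [300, 128, 18, 16, 135], [195, 153, 11, 8, 33], [427, 160, 12, 11, 59], [286, 169, 62, 41, 1139], [428, 202, 9, 10, 45], [628, 212, 8, 10, 44], [197, 246, 74, 63, 2719], [366, 299, 43, 28, 310], [520, 316, 20, 20, 207], [554, 333, 25, 30, 411], [577, 333, 18, 6, 65], [622, 334, 18, 11, 72], [473, 336, 65, 57, 1755], [529, 342, 34, 30, 600], [575, 373, 22, 27, 277], [450, 375, 21, 13, 154], [613, 382, 27, 18, 221], [353, 391, 13, 7, 42], [444, 391, 17, 9, 76]]
```

```bash
python3 -c "
from bench import r
print(r.hand_in())"
```

```text
the job is handed in; nothing more can be done
None
```

I hung the red tote on the free upright, pressed it home past the catch, let go of it and handed the job in; the hand-in call gave no verdict. A heel press of 26 N then moved it no further, and the side view matches the home pose to within 2 px (about 4 mm). The last pixel comparison was too cluttered by the arm and shadows to prove that nothing else moved.

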